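# Check the new lid spring of the wood-slice chest

## Task

The craft table's wood-slice chest has a new lid spring to be tried out: slide its black lock grip fully home to the unlocked end of its track (away from the robot), then raise the lid by its red handle past its balance point, where the spring takes over (pointer beyond the yellow mark, into the red). Then bring it back down and hold it just below the balance point, with the white pointer inside the green band, and finish while the gripper is still holding it there, steady: do not let go and do not lean it on anything. Leave the things lying about the table where they are.

Things in the scene. Friction and masses are not known exactly. Their poses are not given: they have to be found in the camera images.
- chest: plywood chest fixed to the table, 190 mm deep (x), 350 wide (y -205 to +145), deck 120 mm high. Origin on the table under the lid's middle; x points from its front (robot side) to its hinge side, y to its left, z up. Lid in the middle, lock track on the right (-y), on the left the coloured angle quadrant (y 131 to 145 mm, 125 mm radius about the hinge, up to 255 mm above the table)
- lid (a joint): lid angle (rad): 0 shut and flat, 1.30 upper stop; its front edge rises. 0.9 kg, helped by a spring: balances at 0.90 (yellow mark), below that it falls shut, above it springs up to the stop. Quadrant: green 0.60 to 0.82, red 0.94 to 1.30; a white pointer on the lid's left edge shows the angle. Lifting takes under 4 N. Blocked until the lock is off
- lid_bar (a point): middle of the red handle's bar: round, 14 mm thick, along the chest's y, 120 mm between the centres of its two posts; 150 mm from the hinge line along the lid and 55 mm above the hinge line (49 above the panel). Axes as the chest's when shut, turns with the lid. Shut: 181 mm above the table, 60 mm to the robot's side of the chest's origin
- lid_hinge (a point): point on the lid's hinge line, at chest x = 90 mm, y = 0, 126 mm above the table. The hinge line runs along the chest's y. Its frame turns with the lid
- lock (a joint): travel (m) of the lock slide along the chest's +x: 0 is fully locked (robot side), 0.060 is its end stop, unlocked. It stays where it is left; moving it takes about 1.5 to 3 N. Its steel tongue lies over a tab of the lid until about 0.025
- lock_top (a point): middle of the top face of the black lock grip, a block 28 mm along the chest's x, 24 mm along y, 50 mm high, its top 174.5 mm above the table; 172 mm to the right (-y) of the chest's middle. The tongue leaves it towards the lid, 135 to 142 mm above the table. Axes as the chest's
- slice_a: small wood slice with bark, disc 90 mm across and 16 mm thick, lying near the chest; origin under its centre. Leave it
- slice_b: wood slice with bark, disc 110 mm across and 20 mm thick, lying on the right; origin under its centre. Leave it
- scissors: red-handled scissors, 180 mm long, lying flat near the chest, 13 mm high; origin at the pivot, x towards the points. Leave them
- glue: white glue bottle with orange cap, 48 mm across and 115 mm high, standing at the left of the chest; origin under its centre. Leave it
- tape: roll of brown tape lying flat, 96 mm across and 24 mm high; origin under its centre. Leave it
- mug: blue mug, 80 mm across and 90 mm high; origin under its centre. Leave it

How it is judged:
On the way, in this order (a step that is already met when the one before it is completed fails the run):
1. the lock grip is at the unlocked end of its track (value of joint lock above 0.056 m), for 0.1 s.
2. the lid is raised past its balance point (value of joint lid above 0.94 rad), for 0.1 s.
At the end, for the whole second after the job is handed in: the lock is still within 5 mm of its unlocked end stop, the lid stands still (under 0.06 rad/s) at 0.58 to 0.84 rad, below its balance point of 0.90, and the gripper's fingers carry it (contact over 0.1 N) (value of joint lock above 0.055 m and value of joint lid between 0.58 and 0.84 rad and velocity of joint lid between -0.06 and 0.06 rad/s and contact force between the fingers and lid above 0.1 N); the arm keeps its last pose, push and grip.
It fails at once if a thing lying on the table was moved by more than 25 mm (distance of any of slice_a, slice_b, scissors, glue, tape, mug from where it was at the start of the episode above 0.025 m).
It also fails if it takes over 51 s, if anything falls off the work surface, if the arm or the gripper's body presses on something with over 40 N, if the wrist force passes 120 N, or if a joint passes its speed limit or range.

## Robot

A 7-joint arm with a two-finger parallel gripper is mounted at the origin on the work surface. World frame = base frame: x ahead of the robot, y to its left, z up, the work surface at z = 0. Lengths are in m, angles in rad, forces in N, time in s.
With the tool pointing down it reaches from about 0.4 to 0.85 m from the base axis. Payload 10.4 kg.
Tool frame: the origin (TCP) lies at the centre of the arm's flange, where the gripper is bolted on; the fingertips stand 173 mm ahead of it and the grasp point (between the pads) lies 155 mm ahead of it (manip.nose_length is the distance from the TCP to the fingertips, in m); z points along the fingers, x is the direction in which the jaws open and shut, and the axes are right-handed (so a half turn about z gives the same grasp; the last joint's range is limited). The gripper opens to 85 mm and grips with 20 to 120 N. Pads are 22 mm wide; open, the fingers measure 114 mm over their backs; the gripper's body (76 mm by 85 mm) begins 54 mm behind the grasp point. The pads swing forward as they close: fully open they stand 13 mm farther back than shut.
Start: joints at [1.115, 0.332, -0.065, 1.46, 0.022, 1.35, -0.088], TCP at [0.262, -0.567, 0.405] pointing down, gripper open.
Joint ranges: [-2.6, 2.6], [-0.5, 2.12], [-1.47, 1.34], [0.16, 2.42], [-1.27, 4.41], [0.06, 2.06], [-2.6, 2.6]. Speed limits (rad/s): [2.22, 2.22, 2.79, 2.79, 3.14, 3.14, 3.14].

## Interface

Orientations are given as a unit quaternion [x, y, z, w].
In Python, from workcell import status, cams, order, manip gives the robot as it stands.
- The arm moves only by the tool servo_tool, never from a script. Its argument "motion" is a list that holds one entry, the list of rows, each a list of 6 numbers: the shift along the tool's x, y, z in units of 50 mm (1.0 is 50 mm), then the turn, a rotation vector about the tool's x, y, z in units of 5 degrees (1.0 is 5 degrees). In form: [[[x, y, z, ax, ay, az], ...]]. A call has 1 to 12 rows; each row shifts and turns the pose as measured when the row begins, along the tool's axes as they then stand; what a row does not reach is not made up. A row lasts 1/10 s, in which the tool goes at most 50 mm and 8.59 degrees, less where a joint would pass 70% of its speed; a pose out of reach is approached as far as the arm can. A call is refused whole if a number of a shift passes 1 or a number of a turn 1, either way. A call with a gripper value outside its range is refused whole. "jaw" is the closure in counts, from 0 (fully open) to 255 (shut), set as the call begins (left out, the last holds). The fingers move at their own pace and stop on an object; "force" is the grip in N (left out, the last holds). Time passes only in rows, so rows that do not move let the fingers close. It gives the time, the measured TCP pose, the force and the opening at its end, in the units of the state.
- status.get_obs(): the state, without advancing time (a new reading comes with each control period).
- cams.camera(name): name is "side" or "top" or "wrist"; returns a dict with "color" (384x512x3 uint8, red, green, blue), "vertical_fov" (degrees; the focal length in pixels is half the picture's height over the tangent of half this angle, whatever the lens; pixels are square), "cx", "cy" (the principal point, pixels), "k1" (the pictures are not rectified: a ray, as slopes to the right and down, at radius r is drawn at 1 + k1 r^2 times it, then the intrinsics apply), "extrinsics" (4x4, takes a point from camera to world coordinates). Camera axes: x right, y down, z forward; pixel columns grow to the right and rows downward; lengths in m; the calibration is good to about 2 mm. A picture is of the moment at which its call begins. There is no depth.
- order.hand_in(): hands the job in, once; it reports no verdict.
The state is a dict: "clock": time; "joint_pos": joint angles; "joint_velocities": joint speeds; "tau": joint torques, N m; "position": TCP position; "ee_rot": TCP orientation; "ft_force": force on the tool from outside, world axes, zero at the start; "torque": the same for the moment, N m; "grip_width": opening from 0.0 (shut) to 1.0 (fully open).
Only numpy, scipy, OpenCV 4.12 (cv2) and the standard library are available. Lean on these libraries where they do the work, as an engineer would, in place of code of your own. Each camera call takes 0.05 s, during which the arm holds its last target.

## Working session

There is one attempt and no reset: what is moved stays moved. The work goes in short steps, Python scripts to look and compute and a tool call to move; the robot and the scene stay as the last step left them, time stands still between calls to the robot, and variables do not carry over. Pictures are saved under pics/ and viewed, and the job is handed in when it is done.

Besides the shell and the picture viewer there is one more tool, called after "Request:" as name(argument=value, ...) on one line, values as JSON. servo_tool: Moves the arm, as the interface text tells. Its arguments: {"type":"object","properties":{"motion":{"type":"array","items":{"type":"array","items":{"type":"array","items":{"type":"number"}}}},"jaw":{"type":"number"},"force":{"type":"number"}},"required":["motion"]}

```bash
mkdir -p pics; ls; python3 - <<'E'
from workcell import status, cams, order, manip
import cv2,json,numpy as np
o=status.get_obs();print({k:np.round(v,4).tolist() for k,v in o.items()})
for n in ("side","top","wrist"):
    c=cams.camera(n);cv2.imwrite(f"pics/{n}0.png",c["color"][:,:,::-1])
    print(n,c["vertical_fov"],c["cx"],c["cy"],c["k1"],np.round(c["extrinsics"],4).tolist())
print(manip.nose_length)
E
```

```text
pics
{'clock': 0.0, 'joint_pos': [1.1154, 0.3329, -0.0647, 1.461, 0.0216, 1.3499, -0.0885], 'joint_velocities': [-0.0001, 0.0004, 0.0001, -0.002, 0.0007, -0.0009, -0.0008], 'tau': [0.0018, -62.5455, 0.0502, -39.161, 0.0164, 0.0101, -0.0], 'position': [0.2621, -0.5672, 0.4039], 'ee_rot': [0.8424, -0.5388, -0.0006, -0.0004], 'ft_force': [-0.2507, 0.8895, -0.0678], 'torque': [0.0434, -0.0209, 0.0029], 'grip_width': 1.0029}
side 43.26326691014337 258.4219251669507 187.01749042619213 0.057154035270781105 [[-0.9708, -0.1967, 0.1377, 0.2997], [-0.2394, 0.7508, -0.6156, 0.9339], [0.0177, -0.6305, -0.776, 1.3408], [0.0, 0.0, 0.0, 1.0]]
top 53.15436286655664 250.55624435439495 193.08908625207658 -0.06030666495527131 [[-0.0167, -0.9963, 0.0847, 0.394], [-0.9998, 0.0178, 0.0123, -0.0328], [-0.0138, -0.0845, -0.9963, 1.367], [0.0, 0.0, 0.0, 1.0]]
wrist 68.54926429886669 254.80636912749824 191.65083561002797 -0.054913051371400595 [[0.4194, -0.8593, -0.2927, 0.3366], [-0.9078, -0.3976, -0.1335, -0.5326], [-0.0017, 0.3217, -0.9469, 0.3726], [0.0, 0.0, 0.0, 1.0]]
0.1734
```

View pics/top0.png

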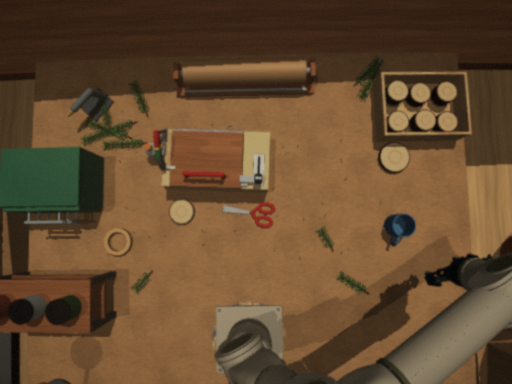

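View pics/side0.png

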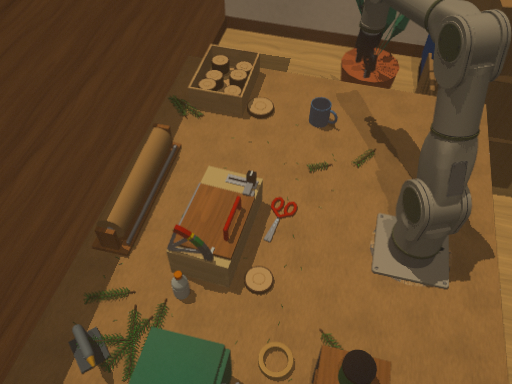

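View pics/wrist0.png

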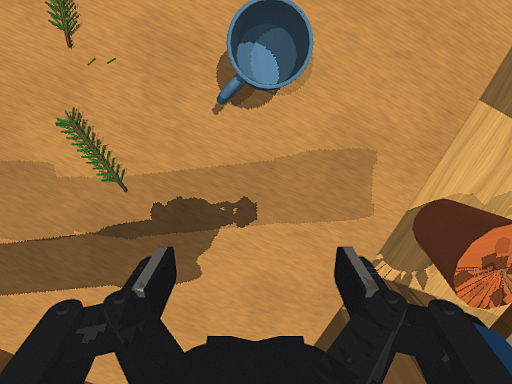

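```bash
cat > h.py <<'E'
from workcell import status, cams, order, manip
import cv2,numpy as np
from scipy.spatial.transform import Rotation as R
def K(c):
    f=192/np.tan(np.radians(c["vertical_fov"])/2); return np.array([[f,0,c["cx"]],[0,f,c["cy"]],[0,0,1]])
def ray(c,u,v):
    p=cv2.undistortPoints(np.array([[[u,v]]],float),K(c),np.array([c["k1"],0,0,0]))[0,0]
    # k1 maps undist->dist per cv2 model
    E=np.array(c["extrinsics"]); d=E[:3,:3]@np.array([p[0],p[1],1]); return E[:3,3],d
def at_z(c,u,v,z):
    o,d=ray(c,u,v); return o+d*(z-o[2])/d[2]
def proj(c,P):
    E=np.linalg.inv(np.array(c["extrinsics"]))
    return cv2.projectPoints(np.atleast_2d(P).astype(float),cv2.Rodrigues(E[:3,:3])[0],E[:3,3],K(c),np.array([c["k1"],0,0,0]))[0][:,0]
def tri(obs):
    A=np.zeros((3,3));b=np.zeros(3)
    for c,u,v in obs:
        o,d=ray(c,u,v);d/=np.linalg.norm(d);M=np.eye(3)-np.outer(d,d);A+=M;b+=M@o
    return np.linalg.solve(A,b)
def crop(c,x0,y0,w,h,s,name):
    cv2.imwrite(name,cv2.resize(c["color"][y0:y0+h,x0:x0+w,::-1],None,fx=s,fy=s,interpolation=cv2.INTER_CUBIC))
E
python3 - <<'E'
from h import *
crop(cams.camera("top"),145,115,135,90,5.9,"pics/t1.png")
crop(cams.camera("side"),160,155,115,135,4.4,"pics/s1.png")
E
```

```text
(no output)
```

View pics/t1.png

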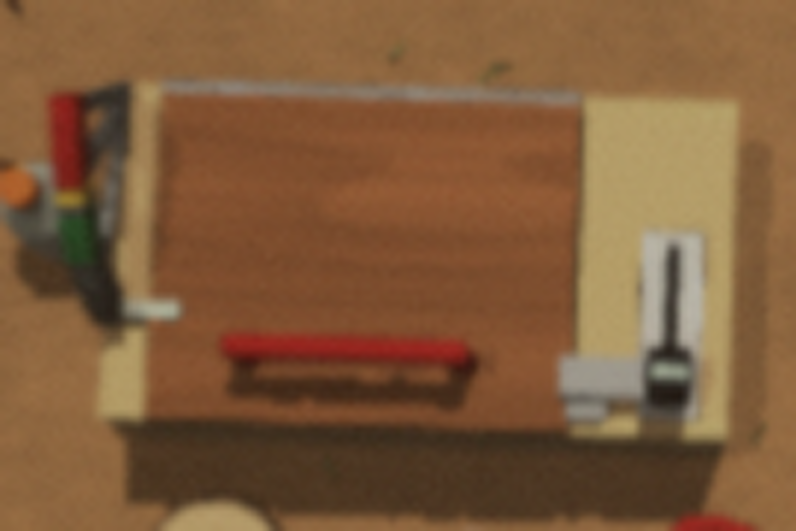

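View pics/s1.png

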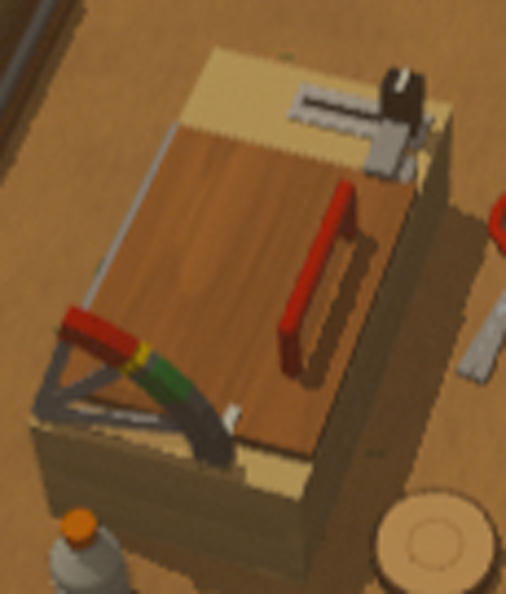

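```bash
cat > fit.py <<'E'
from h import *
from scipy.optimize import least_squares
T=cams.camera("top");S=cams.camera("side")
t=lambda u,v:(T,145+(u+.5)/5.9-.5,115+(v+.5)/5.9-.5)
s=lambda u,v:(S,160+(u+.5)/4.4-.5,155+(v+.5)/4.4-.5)
pts=[(t(740,100),(.095,-.205,.12)),(t(725,440),(-.095,-.205,.12)),(t(97,418),(-.095,.145,.12)),
(s(217,48),(.095,-.205,.12)),(s(450,103),(-.095,-.205,.12)),(s(302,497),(-.095,.145,.12)),(s(33,420),(.095,.145,.12)),
(t(348,347),(-.06,0,.188)),(s(320,255),(-.06,0,.188))]
def W(p,q): 
    c,s_=np.cos(p[2]),np.sin(p[2]); return np.array([p[0]+c*q[0]-s_*q[1],p[1]+s_*q[0]+c*q[1],q[2]])
def res(p): return np.concatenate([proj(o[0],W(p,q))[0]-[o[1],o[2]] for o,q in pts])
r=least_squares(res,[.7,0,0],loss='soft_l1')
print(r.x,np.degrees(r.x[2]));print(np.round(res(r.x).reshape(-1,2),1))
p=r.x
np.save("chest.npy",p)
print("bar",W(p,(-.06,0,.181)))
for u,v,z in [(223,346,.181),(472,354,.181),(348,350,.181),(668,370,.1745)]:
    print("top",at_z(*t(u,v),z))
print("locktop tri",tri([t(668,370),s(403,78)]))
print("bar tri",tri([t(470,354),s(347,186)]),tri([t(225,345),s(290,326)]))
print("pred lock x range",[ (W(p,(x,-.172,.1745))) for x in (-.06,0)])
E
python3 fit.py
```

```text
[ 0.61701941  0.12555273 -0.04986295] -2.856936546308663
[[-0.3  0.5]
 [ 0.5 -0. ]
 [ 0.5  0.4]
 [-0.5 -0.4]
 [ 0.7  0.2]
 [-0.2 -0. ]
 [-0.8  0.5]
 [-0.6  0.4]
 [-0.2 -1.3]]
bar [0.55709399 0.12854326 0.181     ]
top [0.56106026 0.19421839 0.181     ]
top [0.55423487 0.06193731 0.181     ]
top [0.55762478 0.12766919 0.181     ]
top [ 0.54461607 -0.04151562  0.1745    ]
locktop tri [ 0.54348252 -0.04157206  0.17722618]
bar tri [0.5552968  0.06340111 0.17660278] [0.55975195 0.19189059 0.18695868]
pred lock x range [array([ 0.54852111, -0.04324296,  0.1745    ]), array([ 0.60844654, -0.0462335 ,  0.1745    ])]
```

```bash
cat > plan.py <<'E'
from h import *
p=np.load("chest.npy"); cp,sp=np.cos(p[2]),np.sin(p[2])
def W(q): return np.array([p[0]+cp*q[0]-sp*q[1],p[1]+sp*q[0]+cp*q[1],q[2]])
RT=np.array([[cp,sp,0],[sp,-cp,0],[0,0,-1.]])
def chest_pos():
    o=status.get_obs();d=np.array(o["position"])-[p[0],p[1],0]
    return np.array([cp*d[0]+sp*d[1],-sp*d[0]+cp*d[1],d[2]])
def plan(target,n,Rt=RT):
    o=status.get_obs();P=np.array(o["position"]);Q=R.from_quat(o["ee_rot"]).as_matrix()
    rv=R.from_matrix(Q.T@Rt).as_rotvec()/n
    rows=[]
    for i in range(n):
        Qi=Q@R.from_rotvec(rv*i).as_matrix()
        rows.append(np.concatenate([Qi.T@((target-P)/n)/.05,np.degrees(rv)/5]))
    print("[["+",".join("["+",".join("%g"%(round(v,2)+0.) for v in r)+"]" for r in rows)+"]]")
E
python3 - <<'E'
from plan import *
plan(W((-.0625,-.172,.40)),14)
E
```

```text
[[[-0.51,-0.68,0.01,0,0,-0.89],[-0.46,-0.72,0.01,0,0,-0.89],[-0.4,-0.75,0.01,0,0,-0.89],[-0.34,-0.78,0.01,0,0,-0.89],[-0.28,-0.81,0.01,0,0,-0.89],[-0.21,-0.82,0.01,0,0,-0.89],[-0.15,-0.84,0.01,0,0,-0.89],[-0.08,-0.85,0.01,0,0,-0.89],[-0.02,-0.85,0.01,0,0,-0.89],[0.05,-0.85,0.01,0,0,-0.89],[0.12,-0.84,0.01,0,0,-0.89],[0.18,-0.83,0.01,0,0,-0.89],[0.24,-0.82,0.01,0,0,-0.89],[0.31,-0.79,0.01,0,0,-0.89]]]
```

Request:
servo_tool(motion=[[[-0.51,-0.68,0,0,0,-0.9],[-0.46,-0.72,0,0,0,-0.9],[-0.4,-0.75,0,0,0,-0.9],[-0.34,-0.78,0,0,0,-0.9],[-0.28,-0.81,0,0,0,-0.9],[-0.21,-0.82,0,0,0,-0.9],[-0.15,-0.84,0,0,0,-0.9],[-0.08,-0.85,0,0,0,-0.9],[-0.02,-0.85,0,0,0,-0.9],[0.05,-0.85,0,0,0,-0.9],[0.12,-0.84,0,0,0,-0.9],[0.18,-0.83,0,0,0,-0.9]]], jaw=110, force=20)

```text
clock: 1.55
position: [0.5015, -0.102, 0.4037]
ee_rot: [0.996, -0.085, 0.0, 0.003]
ft_force: [0.7, -0.2, -0.9]
grip_width: 0.565
```

```bash
python3 - <<'E'
from plan import *
plan(W((-.0645,-.172,.39)),5)
E
```

```text
[[[0.13,-0.26,0.05,0.01,0,-0.28],[0.13,-0.26,0.05,0.01,0,-0.28],[0.14,-0.26,0.05,0.01,0,-0.28],[0.15,-0.25,0.05,0.01,0,-0.28],[0.15,-0.25,0.05,0.01,0,-0.28]]]
```

Request:
servo_tool(motion=[[[0.13,-0.26,0.05,0,0,-0.28],[0.13,-0.26,0.05,0,0,-0.28],[0.14,-0.26,0.05,0,0,-0.28],[0.15,-0.25,0.05,0,0,-0.28],[0.15,-0.25,0.05,0,0,-0.28],[0,0,0,0,0,0]]])

```text
clock: 2.15
position: [0.5475, -0.0351, 0.39]
ee_rot: [1.0, -0.017, 0.001, 0.002]
ft_force: [0.2, 0.2, 0.3]
grip_width: 0.567
```

```bash
python3 - <<'E'
from plan import *
plan(W((-.0645,-.172,.39)),1);print(chest_pos())
c=cams.camera("wrist");cv2.imwrite("pics/w1.png",c["color"][:,:,::-1])
c=cams.camera("top");crop(c,145,100,150,100,5,"pics/t2.png")
E
```

```text
[[[-0.06,0.16,0,0.05,-0.01,0.17]]]
[-0.06143589 -0.1639009   0.38997111]
```

View pics/w1.png

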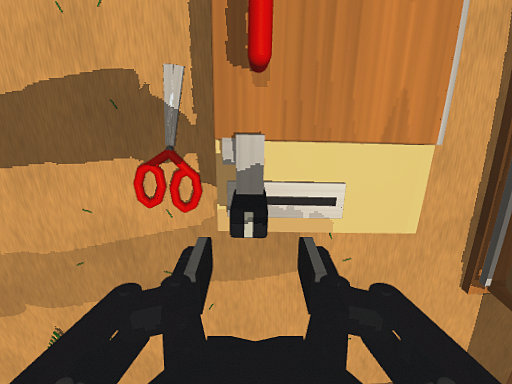

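View pics/t2.png

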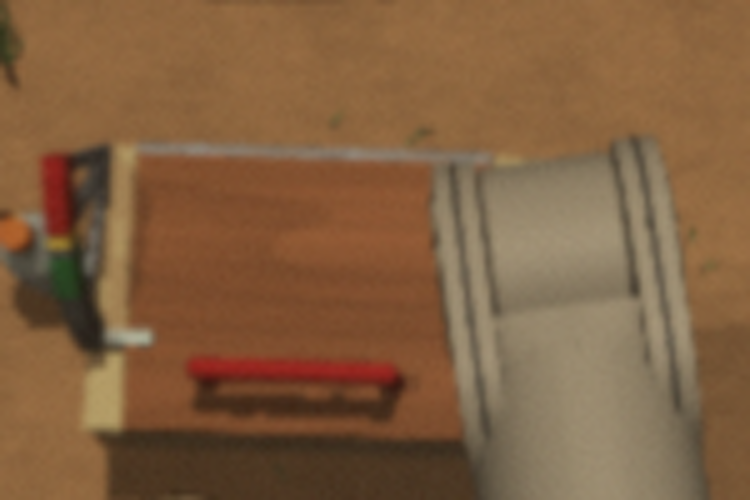

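```bash
python3 - <<'E'
from plan import *
c=cams.camera("wrist")
crop(c,190,120,170,130,4.6,"pics/w2.png")
for y in (-.172,): 
    for x in (-.0625,-.0645,-.0685):
        P=[W((x+a,y+b,.1745)) for a in(-.014,.014) for b in (-.012,.012)]
        print(x,np.round((proj(c,np.array(P))-[190,120]+.5)*4.6-.5).tolist())
E
```

```text
-0.0625 [[211.0, 551.0], [209.0, 412.0], [386.0, 553.0], [391.0, 414.0]]
-0.0645 [[198.0, 551.0], [196.0, 412.0], [373.0, 553.0], [378.0, 414.0]]
-0.0685 [[173.0, 551.0], [170.0, 412.0], [348.0, 553.0], [352.0, 414.0]]
```

View pics/w2.png

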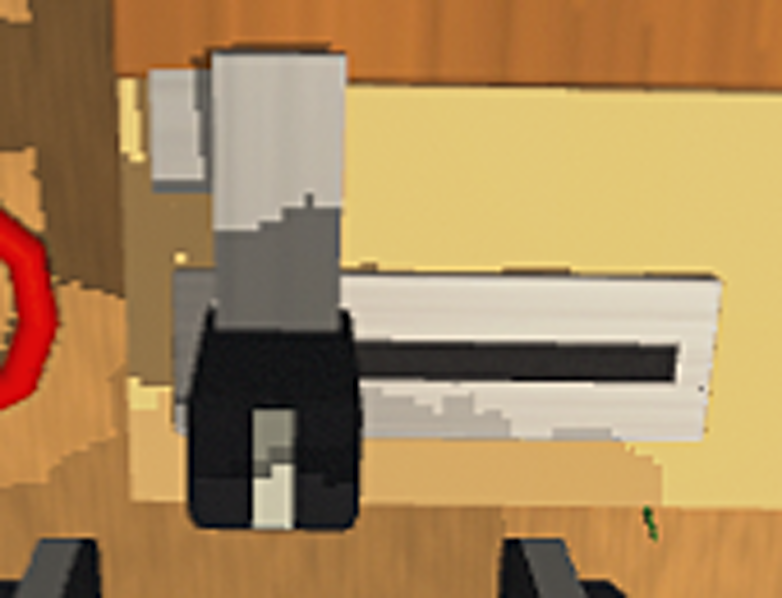

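Request:
servo_tool(motion=[[[-0.05,0.12,0.2,0.05,0,0.17],[0,0,0.4,0,0,0],[0,0,0.4,0,0,0],[0,0,0.3,0,0,0],[0,0,0,0,0,0]]])

```text
clock: 2.8
position: [0.5419, -0.0496, 0.3219]
ee_rot: [0.999, -0.033, 0.001, 0.002]
ft_force: [-0.4, 0.2, 0.2]
grip_width: 0.568
```

```bash
python3 - <<'E'
from plan import *
print(chest_pos());plan(W((-.064,-.17,.318)),1)
c=cams.camera("wrist");crop(c,150,130,240,180,3.3,"pics/w3.png")
c=cams.camera("side");crop(c,190,100,130,110,5.,"pics/s3.png")
E
```

```text
[-0.06628227 -0.17868871  0.32190945]
[[[0.04,-0.17,0.08,0.04,-0.02,-0.18]]]
```

View pics/w3.png

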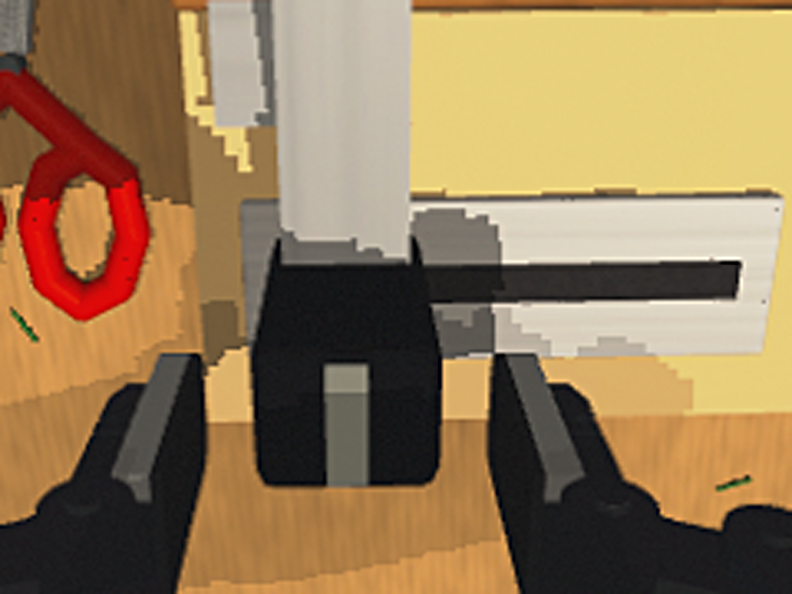

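View pics/s3.png

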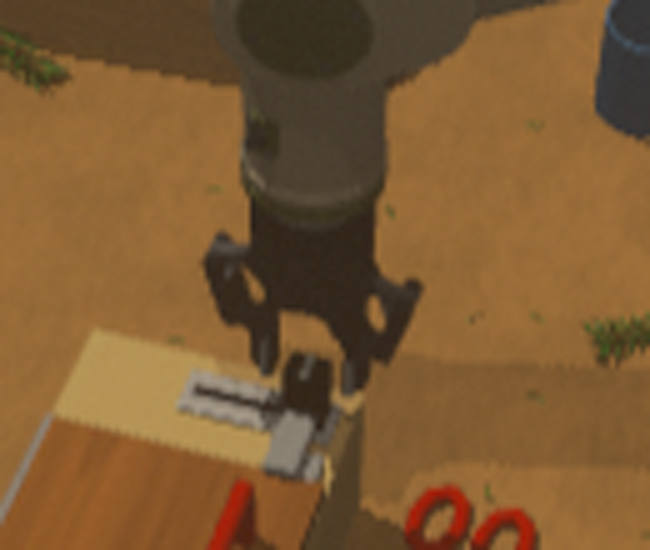

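Request:
servo_tool(motion=[[[0.05,-0.17,0.08,0.04,0,-0.18],[0.1,0,0,0,0,0],[0.14,0,0,0,0,0],[0.14,0,0,0,0,0],[0.14,0,0,0,0,0],[0.14,0,0,0,0,0],[0.14,0,0,0,0,0],[0.14,0,0,0,0,0],[0.14,0,0,0,0,0],[0.1,0,0,0,0,0],[0,0,0,0,0,0]]])

```text
clock: 4.0
position: [0.6089, -0.0438, 0.322]
ee_rot: [1.0, -0.025, -0.001, 0.001]
ft_force: [-6.5, -0.6, 2.9]
grip_width: 0.57
```

```bash
python3 - <<'E'
from plan import *
print(chest_pos());plan(W((.004,-.17,.318)),1)
c=cams.camera("wrist");crop(c,150,130,240,180,3.3,"pics/w4.png")
E
```

```text
[ 0.00036432 -0.16959122  0.3220308 ]
[[[0.07,0.01,0.08,0.01,0.03,0]]]
```

View pics/w4.png

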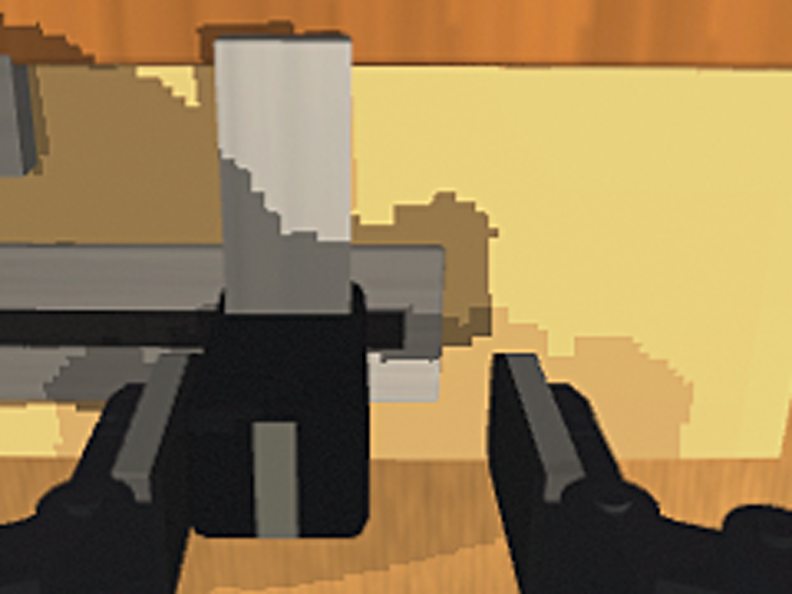

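Request:
servo_tool(motion=[[[0.1,0,0,0,0.03,0],[0.1,0,0,0,0,0],[0.1,0,0,0,0,0],[0.1,0,0,0,0,0]]])

```text
clock: 4.45
position: [0.6176, -0.0432, 0.3208]
ee_rot: [0.999, -0.024, -0.025, 0.003]
ft_force: [-33.2, -0.2, 20.2]
grip_width: 0.569
```

```bash
python3 - <<'E'
from plan import *
print(chest_pos())
E
```

```text
[ 0.00896674 -0.16849125  0.32078833]
```

Request:
servo_tool(motion=[[[-0.15,0,0,0,0,0],[-0.1,0,0,0,0,0],[0,0,-0.4,0,0,0],[0,0,-0.8,0,0,0],[0,0,-0.8,0,0,0],[0,0,0,0,0,0]]], jaw=0)

```text
clock: 5.05
position: [0.6106, -0.0419, 0.4248]
ee_rot: [0.999, -0.024, -0.023, 0.003]
ft_force: [-0.3, 0.0, -0.4]
grip_width: 1.001
```

```bash
python3 - <<'E'
from plan import *
print(chest_pos(), status.get_obs()["ft_force"])
c=cams.camera("wrist");cv2.imwrite("pics/w5.png",c["color"][:,:,::-1])
for x in (-.0065,-.0045,-.0105):
    P=[W((x+a,-.17+b,.1745)) for a in(-.014,.014) for b in (-.012,.012)]
    print(x,np.round(proj(c,np.array(P))).tolist())
plan(W((-.06,.0,.40)),6)
E
```

```text
[ 0.00197815 -0.16756024  0.42480729] [-0.2613652   0.01752012 -0.40649198]
-0.0065 [[243.0, 215.0], [243.0, 188.0], [276.0, 216.0], [277.0, 189.0]]
-0.0045 [[245.0, 215.0], [245.0, 188.0], [278.0, 216.0], [279.0, 189.0]]
-0.0105 [[238.0, 215.0], [238.0, 188.0], [271.0, 216.0], [272.0, 189.0]]
[[[-0.2,-0.56,0.08,0.01,0.1,0],[-0.2,-0.56,0.08,0.01,0.1,0],[-0.2,-0.56,0.08,0.01,0.1,0],[-0.2,-0.56,0.08,0.01,0.1,0],[-0.2,-0.56,0.08,0.01,0.1,0],[-0.2,-0.56,0.07,0.01,0.1,0]]]
```

View pics/w5.png

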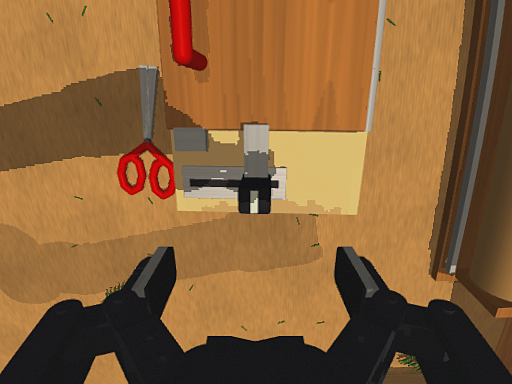

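```bash
python3 - <<'E'
from plan import *
c=cams.camera("wrist");crop(c,170,110,130,110,6,"pics/w6.png")
for x in (-.0065,-.0105):
    P=[W((x+a,-.17+b,.1745)) for a in(-.014,.014) for b in (-.012,.012)]
    print(x,np.round((proj(c,np.array(P))-[170,110]+.5)*6-.5).tolist())
E
```

```text
-0.0065 [[446.0, 638.0], [444.0, 476.0], [647.0, 643.0], [652.0, 479.0]]
-0.0105 [[418.0, 638.0], [415.0, 475.0], [618.0, 642.0], [622.0, 479.0]]
```

View pics/w6.png

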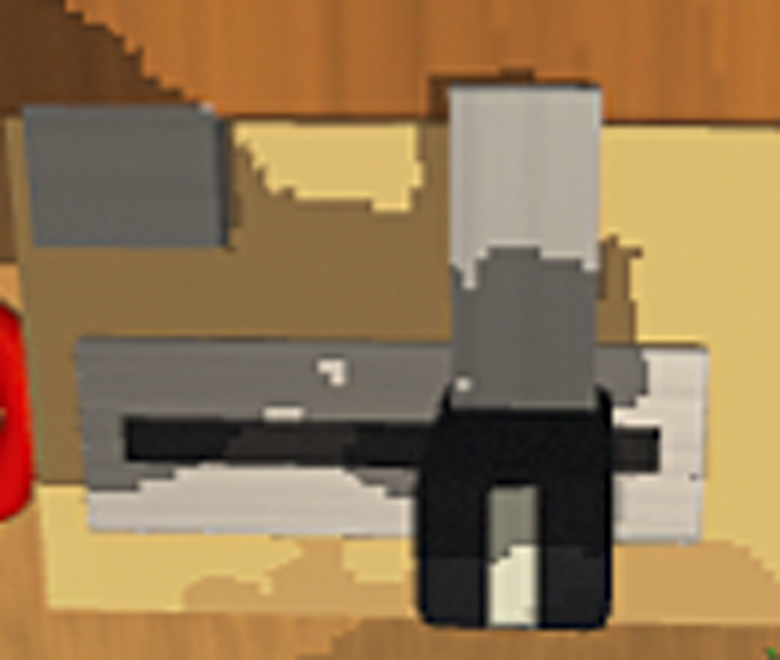

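```bash
python3 - <<'E'
from plan import *
c=cams.camera("wrist")
def C(u,v,z):
    d=at_z(c,170+(u+.5)/6-.5,110+(v+.5)/6-.5,z)-[p[0],p[1],0]
    return np.round([cp*d[0]+sp*d[1],-sp*d[0]+cp*d[1]],4)
for n,u,v,z in [("slot",122,440,.123),("slot",660,450,.123),("plate",83,435,.123),("plate",706,440,.123),("tong",451,240,.142),("tong",599,240,.142),("top",416,560,.1745),("top",612,560,.1745)]: print(n,C(u,v,z))
E
```

```text
slot [-0.0804 -0.1697]
slot [ 0.0092 -0.1698]
plate [-0.087  -0.1689]
plate [ 0.0167 -0.1679]
tong [-0.0232 -0.1319]
tong [-0.0014 -0.1316]
top [-0.0255 -0.1697]
top [ 0.0012 -0.1691]
```

```bash
python3 - <<'E'
from plan import *
c=cams.camera("wrist");o=status.get_obs()
def M(pos,q):
    A=np.eye(4);A[:3,:3]=R.from_quat(q).as_matrix();A[:3,3]=pos;return A
X=np.linalg.inv(M(o["position"],o["ee_rot"]))@np.array(c["extrinsics"])
c2=dict(c);c2["extrinsics"]=M([.5475,-.0351,.39],[1,-.017,.001,.002])@X
def C(u,v,z):
    d=at_z(c2,190+(u+.5)/4.6-.5,120+(v+.5)/4.6-.5,z)-[p[0],p[1],0]
    return np.round([cp*d[0]+sp*d[1],-sp*d[0]+cp*d[1]],4)
for n,u,v,z in [("slotR",678,363,.123),("plateL",175,350,.123),("plateR",715,350,.123),("tong",213,180,.142),("tong",343,180,.142),("top",188,490,.1745),("top",360,490,.1745)]: print(n,C(u,v,z))
E
```

```text
slotR [ 0.0129 -0.1678]
plateL [-0.0852 -0.1665]
plateR [ 0.0199 -0.165 ]
tong [-0.0765 -0.1288]
tong [-0.0543 -0.1285]
top [-0.0787 -0.1713]
top [-0.0517 -0.1709]
```

```bash
python3 - <<'E'
from plan import *
plan(W((-.011,-.17,.32)),6)
E
```

```text
[[[-0.02,0,0.33,0.01,0.11,0],[-0.02,0,0.33,0.01,0.11,0],[-0.03,0,0.33,0.01,0.11,0],[-0.03,0,0.33,0.01,0.11,0],[-0.03,0.01,0.33,0.01,0.11,0],[-0.04,0.01,0.33,0.01,0.11,0]]]
```

Request:
servo_tool(motion=[[[-0.02,0,0.33,0,0.11,0],[-0.02,0,0.33,0,0.11,0],[-0.03,0,0.33,0,0.11,0],[-0.03,0,0.33,0,0.11,0],[-0.03,0,0.33,0,0.11,0],[-0.04,0,0.33,0,0.11,0],[0,0,0,0,0,0],[0,0,0,0,0,0]]])

```text
clock: 6.05
position: [0.5948, -0.0432, 0.3064]
ee_rot: [1.0, -0.024, -0.004, 0.003]
ft_force: [-0.6, -0.4, 1.0]
grip_width: 1.001
```

```bash
python3 - <<'E'
from plan import *
print(chest_pos());plan(W((-.011,-.17,.32)),1)
E
```

```text
[-0.01375789 -0.1696675   0.30643974]
[[[0.05,0.01,-0.27,0.06,0.1,0.03]]]
```

Request:
servo_tool(motion=[[[0.05,0,-0.16,0.05,0.1,0],[0,0,0,0,0,0],[0,0,0,0,0,0],[0,0,0,0,0,0],[0,0,0,0,0,0],[0,0,0,0,0,0],[0,0,0,0,0,0]]], jaw=255, force=20)

```text
clock: 6.75
position: [0.598, -0.0432, 0.3176]
ee_rot: [1.0, -0.024, 0.001, 0.001]
ft_force: [-0.9, -1.0, -1.0]
grip_width: 0.322
```

```bash
python3 - <<'E'
from plan import *
print(chest_pos(), status.get_obs()["ft_force"],status.get_obs()["grip_width"])
E
```

```text
[-0.01059774 -0.16946429  0.31763207] [-0.89499582 -0.96376891 -1.00308   ] 0.3224885876172255
```

Request:
servo_tool(motion=[[[0.06,0,0,0,0,0],[0.06,0,0,0,0,0],[0.06,0,0,0,0,0]]])

```text
clock: 7.05
position: [0.602, -0.0429, 0.3174]
ee_rot: [1.0, -0.024, -0.009, 0.002]
ft_force: [-20.9, -0.8, 13.2]
grip_width: 0.327
```

```bash
python3 - <<'E'
from plan import *
print(chest_pos(), status.get_obs()["ft_force"],status.get_obs()["torque"]);plan(W((-.005,-.17,.32)),1)
E
```

```text
[-0.00659959 -0.16898561  0.31741794] [-20.87982882  -0.80840337  13.1952457 ] [ 0.11393748  4.01735245 -0.21271566]
[[[0.03,0.02,-0.05,0.04,0.21,0.02]]]
```

```bash
python3 - <<'E'
from plan import *
c=cams.camera("side");crop(c,180,90,130,110,6.,"pics/s7.png")
c=cams.camera("wrist");crop(c,130,100,260,195,3,"pics/w7.png")
E
```

View pics/s7.png

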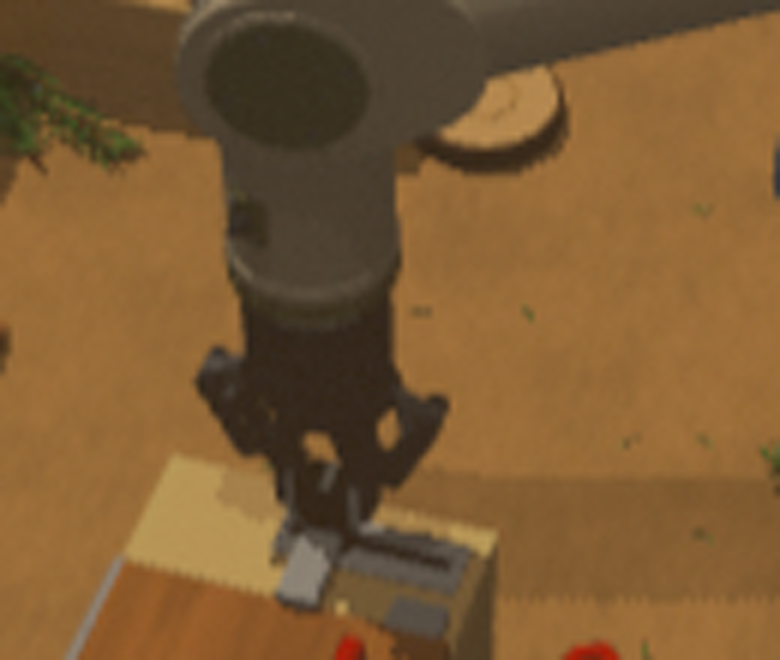

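View pics/w7.png

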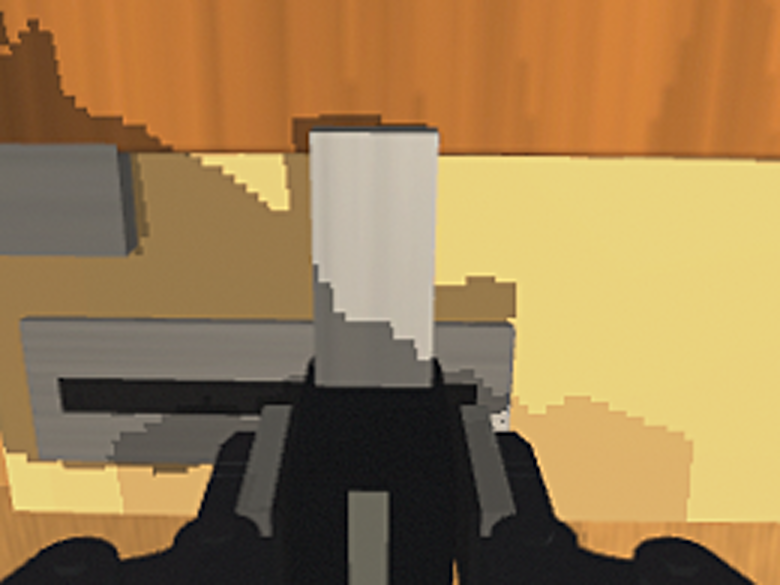

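Request:
servo_tool(motion=[[[0.06,0,-0.05,0,0.3,0],[0.06,0,0,0,0.3,0],[0.06,0,0,0,0.3,0]]])

```text
clock: 7.45
position: [0.598, -0.0417, 0.3173]
ee_rot: [1.0, -0.024, 0.004, 0.005]
ft_force: [-48.3, 1.1, 37.6]
grip_width: 0.325
```

```bash
cat > tip.py <<'E'
from plan import *
o=status.get_obs();P=np.array(o["position"]);z=R.from_quat(o["ee_rot"]).as_matrix()[:,2]
g=P+.155*z;d=g-[p[0],p[1],0]
print("grasp chest",np.round([cp*d[0]+sp*d[1],-sp*d[0]+cp*d[1],d[2]],4),"zax",np.round(z,3),"F",np.round(o["ft_force"],1),"w",round(float(o["grip_width"]),3),"t",o["clock"])
E
python3 tip.py
```

```text
grasp chest [-0.0094 -0.1695  0.1623] zax [ 0.008 -0.01  -1.   ] F [-48.3   1.1  37.6] w 0.325 t 7.45
```

Request:
servo_tool(motion=[[[0,0,0,0,0,0],[0,0,0,0,0,0],[0,0,0,0,0,0],[0,0,0,0,0,0],[0,0,0,0,0,0],[0,0,-0.4,0,0,0],[0,0,-0.8,0,0,0],[0,0,-0.6,0,0,0]]], jaw=0)

```text
clock: 8.25
position: [0.5968, -0.0412, 0.4053]
ee_rot: [1.0, -0.023, 0.0, 0.005]
ft_force: [0.5, -0.4, 0.6]
grip_width: 1.003
```

```bash
python3 tip.py; python3 - <<'E'
from plan import *
c=cams.camera("wrist");crop(c,130,80,200,150,3.9,"pics/w8.png")
plan(W((-.06,-.0,.39)),6)
E
```

```text
grasp chest [-0.0118 -0.1689  0.2503] zax [ 0.    -0.009 -1.   ] F [ 0.5 -0.4  0.6] w 1.003 t 8.25
[[[-0.16,-0.56,0.06,0.02,-0.01,0.01],[-0.16,-0.56,0.06,0.02,-0.01,0.01],[-0.16,-0.56,0.06,0.02,-0.01,0.01],[-0.16,-0.56,0.06,0.02,-0.01,0.01],[-0.16,-0.56,0.06,0.02,-0.01,0.01],[-0.16,-0.56,0.07,0.02,-0.01,0.01]]]
```

View pics/w8.png

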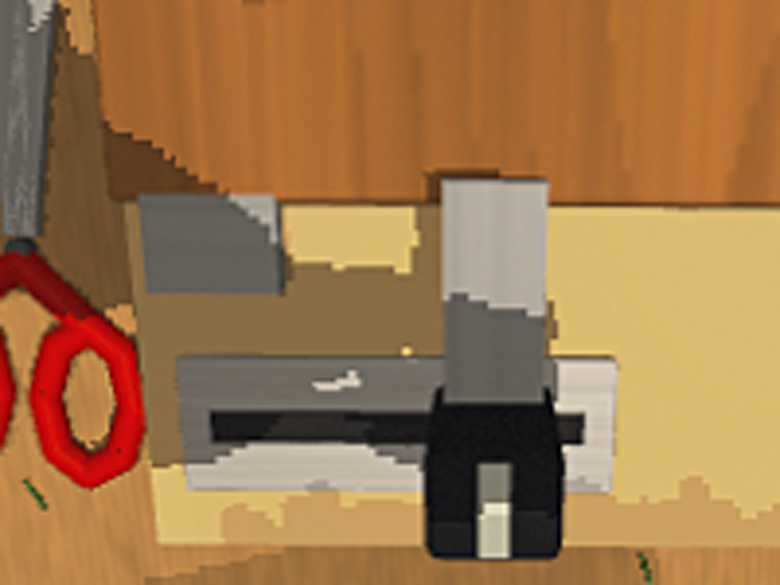

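Request:
servo_tool(motion=[[[-0.16,-0.56,0.06,0,0,0],[-0.16,-0.56,0.06,0,0,0],[-0.16,-0.56,0.06,0,0,0],[-0.16,-0.56,0.06,0,0,0],[-0.16,-0.56,0.06,0,0,0],[-0.1,-0.4,0.05,0.1,0,0],[0,0,0,0,0,0]]])

```text
clock: 9.0
position: [0.561, 0.1256, 0.3917]
ee_rot: [1.0, -0.025, 0.007, -0.0]
ft_force: [-0.4, 0.4, -1.5]
grip_width: 0.996
```

```bash
python3 tip.py; python3 - <<'E'
from plan import *
c=cams.camera("wrist");cv2.imwrite("pics/w9.png",c["color"][:,:,::-1])
print(np.round(proj(c,np.array([W((-.06,y,.188)) for y in (-.06,0,.06)]))).tolist())
plan(W((-.06,-.0,.35)),2)
E
```

```text
grasp chest [-0.0537 -0.0025  0.2367] zax [ 0.015  0.001 -1.   ] F [-0.4  0.4 -1.5] w 0.996 t 9.0
[[246.0, 296.0], [245.0, 222.0], [244.0, 132.0]]
[[[-0.05,-0.04,0.42,0,-0.09,-0.01],[-0.05,-0.04,0.42,0,-0.09,-0.01]]]
```

View pics/w9.png

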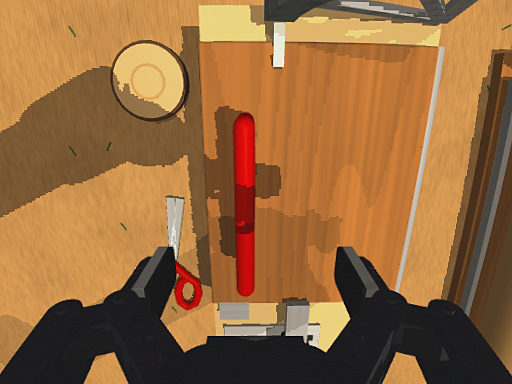

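Request:
servo_tool(motion=[[[-0.05,-0.04,0.35,0,-0.09,0],[-0.05,-0.04,0.35,0,-0.09,0],[0,0,0.2,0,0,0],[0,0,0.1,0,0,0],[0,0,0,0,0,0]]])

```text
clock: 9.55
position: [0.5579, 0.124, 0.3361]
ee_rot: [1.0, -0.029, -0.002, 0.001]
ft_force: [0.9, 0.7, 0.7]
grip_width: 1.0
```

```bash
python3 tip.py; python3 - <<'E'
from plan import *
plan(W((-.06,-.0,.336)),1)
E
```

```text
grasp chest [-0.0596 -0.0047  0.1811] zax [-0.004 -0.002 -1.   ] F [0.9 0.7 0.7] w 1.0 t 9.55
[[[-0.02,-0.09,0,0.02,0.04,-0.09]]]
```

Well centred on the bar; closing gently.

Request:
servo_tool(motion=[[[0,-0.06,0,0,0.04,-0.08],[0,0,0,0,0,0],[0,0,0,0,0,0],[0,0,0,0,0,0],[0,0,0,0,0,0],[0,0,0,0,0,0],[0,0,0,0,0,0],[0,0,0,0,0,0],[0,0,0,0,0,0]]], jaw=255, force=20)

```text
clock: 10.45
position: [0.5573, 0.1274, 0.3375]
ee_rot: [1.0, -0.025, -0.001, 0.001]
ft_force: [-1.2, 0.5, -0.2]
grip_width: 0.152
```

```bash
python3 tip.py; python3 - <<'E'
from plan import *
cv2.imwrite("pics/w10.png",cams.camera("wrist")["color"][:,:,::-1])
E
```

```text
grasp chest [-0.0601 -0.0016  0.1825] zax [-0.002 -0.002 -1.   ] F [-1.2  0.5 -0.2] w 0.152 t 10.45
```

View pics/w10.png

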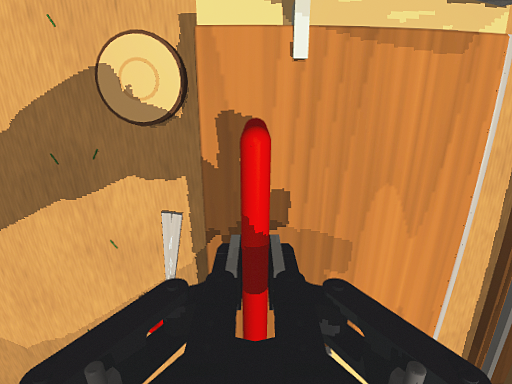

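```bash
cat > arc.py <<'E'
from plan import *
import sys
def bar(t):
    a=t+np.arctan2(.055,.15);r=np.hypot(.15,.055);return np.array([.09-r*np.cos(a),0,.126+r*np.sin(a)])
def grasp():
    o=status.get_obs();P=np.array(o["position"]);Q=R.from_quat(o["ee_rot"]).as_matrix();g=P+.155*Q[:,2];d=g-[p[0],p[1],0]
    return np.array([cp*d[0]+sp*d[1],-sp*d[0]+cp*d[1],d[2]]),Q
def theta(g): return np.arctan2(g[2]-.126,.09-g[0])-np.arctan2(.055,.15)
if __name__=="__main__":
    g,Q=grasp();th=theta(g);print("theta",th,"r",np.hypot(g[2]-.126,.09-g[0]),"rot err",R.from_matrix(Q.T@RT).as_rotvec(degrees=True)/5)
    if len(sys.argv)>2:
        t1=float(sys.argv[1]);n=int(sys.argv[2]);b=[bar(t) for t in np.linspace(th,t1,n+1)]
        print([[round(float(d[0])/.05,2),round(-float(d[2])/.05,2)] for d in np.diff(b,axis=0)])
E
python3 arc.py .55 10
```

```text
theta 0.009104519146614198 r 0.16037939332842638 rot err [ 0.02878829  0.02322957 -0.00212464]
[[0.07, -0.16], [0.07, -0.16], [0.08, -0.15], [0.09, -0.15], [0.1, -0.14], [0.11, -0.14], [0.11, -0.13], [0.12, -0.12], [0.13, -0.12], [0.13, -0.11]]
```

Request:
servo_tool(motion=[[[0.04,0,-0.1,0,0,0],[0.07,0,-0.16,0,0,0],[0.08,0,-0.16,0,0,0],[0.09,0,-0.15,0,0,0],[0.1,0,-0.14,0,0,0],[0.11,0,-0.14,0,0,0]]])

```text
clock: 11.1
position: [0.582, 0.1262, 0.3821]
ee_rot: [1.0, -0.025, -0.005, 0.002]
ft_force: [-4.4, -0.3, -0.5]
grip_width: 0.153
```

```bash
python3 tip.py; python3 arc.py .7 7
```

```text
grasp chest [-0.0365 -0.0017  0.2271] zax [-0.01  -0.004 -1.   ] F [-4.4 -0.3 -0.5] w 0.153 t 11.1
theta 0.32277959293165753 r 0.16197535605069263 rot err [0.04746909 0.10905544 0.00561489]
[[0.11, -0.13], [0.12, -0.13], [0.12, -0.12], [0.13, -0.11], [0.14, -0.1], [0.14, -0.1], [0.15, -0.09]]
```

Request:
servo_tool(motion=[[[0.11,0,-0.12,0,0.03,0],[0.12,0,-0.12,0,0.03,0],[0.12,0,-0.11,0,0.03,0],[0.13,0,-0.1,0,0,0],[0.14,0,-0.1,0,0,0],[0.14,0,-0.09,0,0,0]]])

```text
clock: 11.7
position: [0.6212, 0.1245, 0.421]
ee_rot: [1.0, -0.025, -0.003, 0.003]
ft_force: [-3.3, -0.7, 2.6]
grip_width: 0.156
```

```bash
python3 tip.py; python3 arc.py 1.02 7; python3 - <<'E'
from plan import *
crop(cams.camera("side"),150,120,140,120,5.5,"pics/s11.png")
E
```

```text
grasp chest [ 0.0033 -0.0018  0.2661] zax [-0.006 -0.006 -1.   ] F [-3.3 -0.7  2.6] w 0.156 t 11.7
theta 0.6650338166562699 r 0.16471637863469663 rot err [0.07380947 0.06514552 0.00559797]
[[0.14, -0.08], [0.14, -0.07], [0.15, -0.07], [0.15, -0.06], [0.15, -0.05], [0.16, -0.04], [0.16, -0.04]]
```

View pics/s11.png

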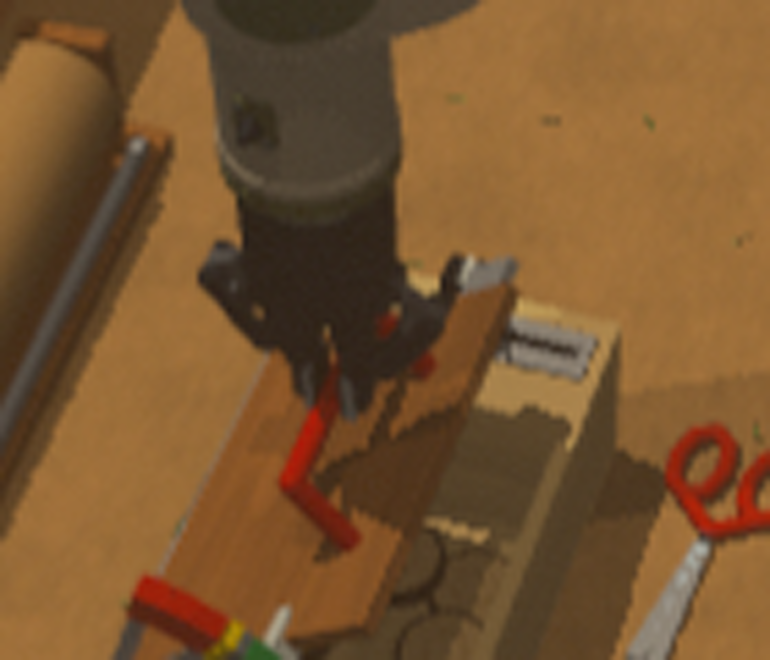

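Request:
servo_tool(motion=[[[0.14,0,-0.07,0,0.03,0],[0.15,0,-0.06,0,0.03,0],[0.15,0,-0.05,0,0,0],[0.15,0,-0.05,0,0,0],[0.15,0,-0.04,0,0,0],[0.15,0,-0.03,0,0,0],[0.15,0,-0.02,0,0,0],[0,0,0,0,0,0]]])

```text
clock: 12.55
position: [0.6794, 0.1212, 0.4422]
ee_rot: [1.0, -0.026, 0.003, 0.002]
ft_force: [-0.6, -0.3, 3.4]
grip_width: 0.153
```

```bash
python3 tip.py; python3 arc.py 1.05 3; python3 - <<'E'
from plan import *
crop(cams.camera("side"),150,120,140,120,5.5,"pics/s12.png")
E
```

```text
grasp chest [ 0.0636 -0.0019  0.2872] zax [ 0.007 -0.005 -1.   ] F [-0.6 -0.3  3.4] w 0.153 t 12.55
theta 1.0569779829668267 r 0.16331130675481614 rot err [ 0.05301026 -0.07734992 -0.01806558]
[[-0.01, 0.0], [-0.01, 0.0], [-0.01, 0.0]]
```

View pics/s12.png

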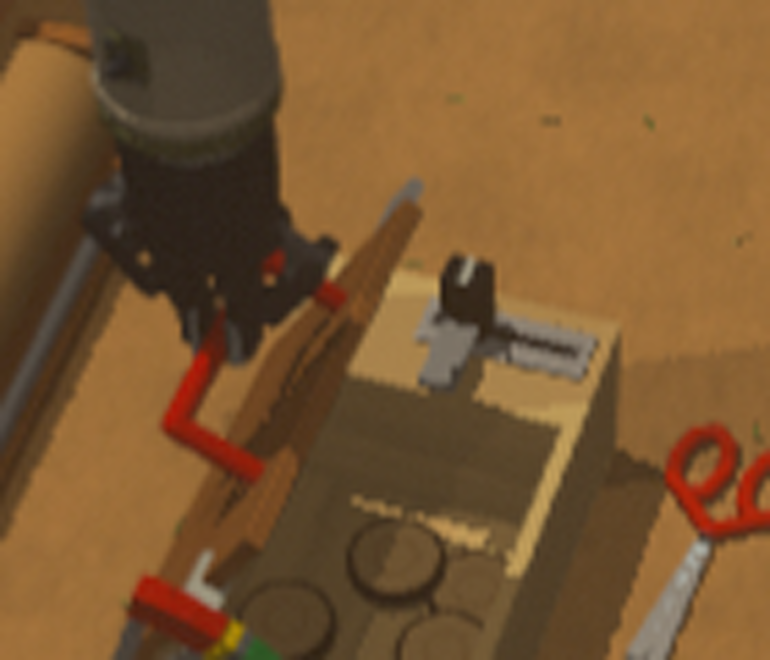

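Request:
servo_tool(motion=[[[-0.1,0,0.01,0,-0.05,0],[-0.13,0,0.03,0,-0.03,0],[-0.13,0,0.03,0,0,0],[-0.13,0,0.04,0,0,0],[-0.13,0,0.05,0,0,0],[-0.13,0,0.06,0,0,0],[-0.12,0,0.07,0,0,0],[-0.06,0,0.04,0,0,0],[0,0,0,0,0,0],[0,0,0,0,0,0]]])

```text
clock: 13.6
position: [0.6283, 0.124, 0.4235]
ee_rot: [1.0, -0.025, 0.0, 0.003]
ft_force: [-0.2, -0.6, 1.8]
grip_width: 0.151
```

```bash
python3 tip.py; python3 arc.py .71 2; python3 - <<'E'
from plan import *
c=cams.camera("side");crop(c,150,120,140,180,4.2,"pics/s13.png")
crop(cams.camera("top"),140,80,140,120,5.5,"pics/t13.png")
def pt(t,r,h,y): return W((.09-r*np.cos(t)+h*np.sin(t),y,.126+r*np.sin(t)+h*np.cos(t)))
for t in (.6,.7,.82,.9): print(t,np.round((proj(c,np.array([pt(t,.118,0,.138)]))-[150,120]+.5)*4.2-.5).tolist())
E
```

```text
grasp chest [ 0.0115 -0.0018  0.2685] zax [ 0.    -0.005 -1.   ] F [-0.2 -0.6  1.8] w 0.151 t 13.6
theta 0.7156878007755216 r 0.16269170303716574 rot err [ 0.05731159 -0.00778758 -0.01052087]
[[-0.01, 0.0], [-0.01, 0.0]]
0.6 [[204.0, 523.0]]
0.7 [[193.0, 512.0]]
0.82 [[177.0, 500.0]]
0.9 [[166.0, 492.0]]
```

View pics/s13.png

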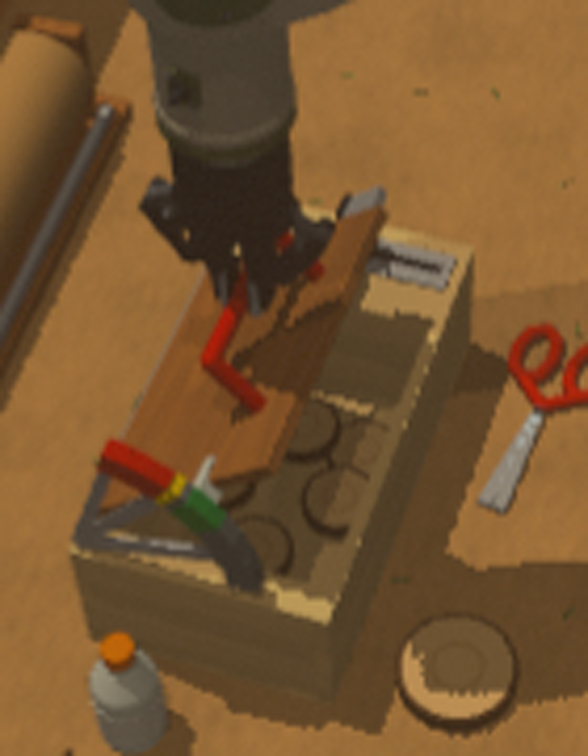

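View pics/t13.png

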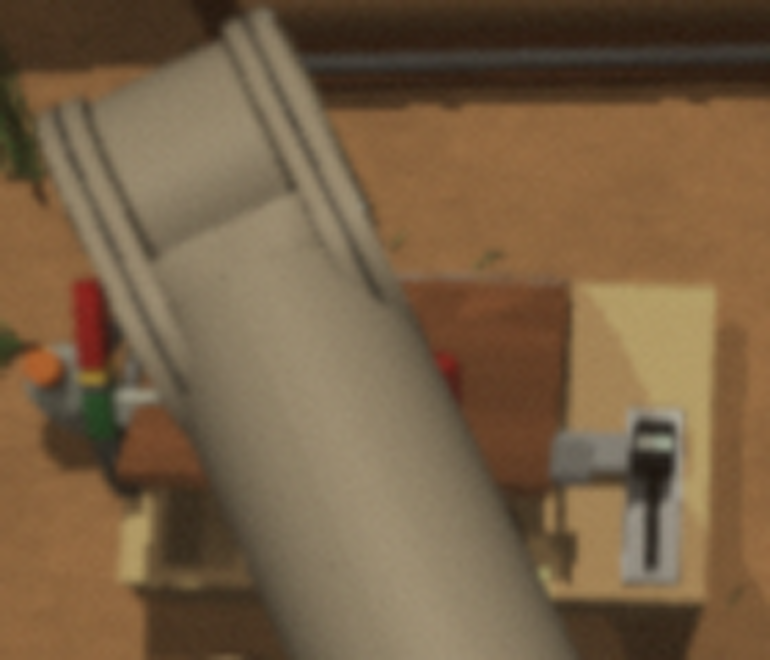

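```bash
python3 - <<'E'
from plan import *
def pt(t,r,h,y): return W((.09-r*np.cos(t)+h*np.sin(t),y,.126+r*np.sin(t)+h*np.cos(t)))
for n,x0,y0,w,h in (("top",140,120,50,55),("side",165,215,55,50)):
    c=cams.camera(n);s=11
    im=cv2.resize(c["color"][y0:y0+h,x0:x0+w,::-1],None,fx=s,fy=s,interpolation=cv2.INTER_CUBIC)
    for t in (.6,.7,.82,.9,.94):
        q=(proj(c,np.array([pt(t,.11,0,.131),pt(t,.125,0,.131)]))-[x0,y0]+.5)*s-.5
        cv2.line(im,tuple(map(int,q[0])),tuple(map(int,q[1])),(255,255,0),1);cv2.putText(im,str(t),tuple(map(int,q[1])),0,.4,(0,0,0),1)
    # predicted lid left edge top line for t
    for t in (.65,.72,.8):
        q=(proj(c,np.array([pt(t,.0,0.006,.11),pt(t,.18,0.006,.11)]))-[x0,y0]+.5)*s-.5
        cv2.line(im,tuple(map(int,q[0])),tuple(map(int,q[1])),(255,0,255),1)
    cv2.imwrite(f"pics/q_{n}.png",im)
E
python3 tip.py
```

```text
grasp chest [ 0.0117 -0.0018  0.2686] zax [ 0.001 -0.005 -1.   ] F [-0.3  0.7  1.8] w 0.152 t 13.8
```

View pics/q_top.png

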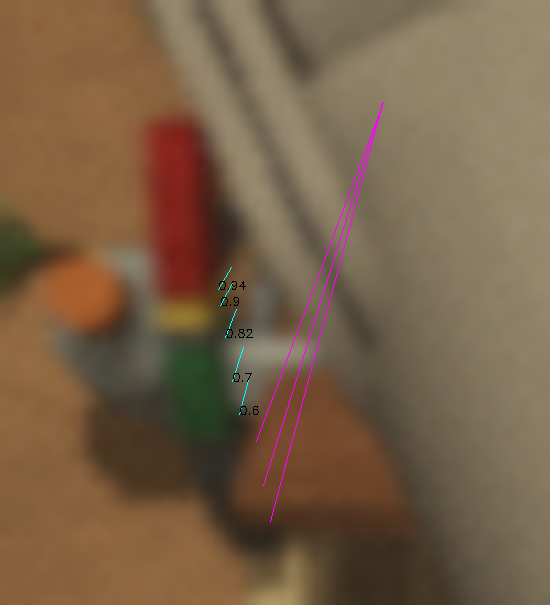

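View pics/q_side.png

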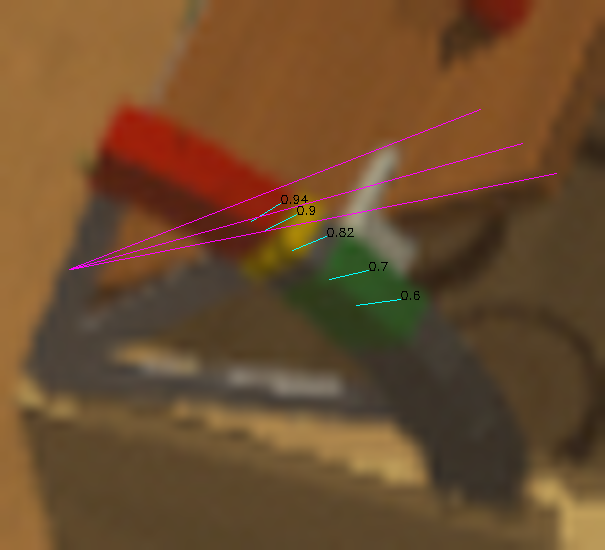

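```bash
python3 - <<'E'
from plan import *
T=cams.camera("top");S=cams.camera("side")
def ch(P): d=P-[p[0],p[1],0]; return np.array([cp*d[0]+sp*d[1],-sp*d[0]+cp*d[1],d[2]])
for u in (125,180): print("shut pointer",ch(at_z(T,145+(u+.5)/5.9-.5,115+(310.5)/5.9-.5,.133)))
q=ch(at_z(T,145+(155.5)/5.9-.5,115+(310.5)/5.9-.5,.133))
r=.09-q[0];print("r",r,q[1])
def pt(t,r,h,y): return W((.09-r*np.cos(t)+h*np.sin(t),y,.126+r*np.sin(t)+h*np.cos(t)))
for t in (.6,.65,.7,.75,.8,.85):
    a=proj(T,pt(t,r,.007,q[1]))[0];b=proj(S,pt(t,r,.007,q[1]))[0]
    print(t,np.round((a-[140,120]+.5)*11-.5),np.round((b-[165,215]+.5)*11-.5))
# lid front-left corner
for t in (.6,.7,.8):
    print("corner",t,np.round((proj(T,pt(t,.185,.006,.11))[0]-[140,120]+.5)*11-.5),np.round((proj(S,pt(t,.185,.006,.11))[0]-[165,215]+.5)*11-.5))
E
python3 tip.py
```

```text
shut pointer [-0.03457998  0.13090801  0.133     ]
shut pointer [-0.03368005  0.10022933  0.133     ]
r 0.12408959700129707 0.11416440980321749
0.6 [295. 396.] [405. 230.]
0.65 [292. 379.] [389. 215.]
0.7 [289. 361.] [372. 201.]
0.75 [286. 343.] [355. 187.]
0.8 [284. 324.] [336. 173.]
0.85 [281. 304.] [317. 160.]
corner 0.6 [272. 558.] [594. 193.]
corner 0.7 [262. 508.] [546. 148.]
corner 0.8 [253. 452.] [493. 105.]
grasp chest [ 0.0117 -0.0018  0.2686] zax [ 0.001 -0.005 -1.   ] F [-0.5 -0.   2.8] w 0.154 t 13.9
```

```bash
python3 - <<'E'
from plan import *
T=cams.camera("top")
i0=cv2.imread("pics/top0.png");i1=np.ascontiguousarray(T["color"][:,:,::-1])
def C(u,v,z=.1745):
    d=at_z(T,u,v,z)-[p[0],p[1],0];return np.round([cp*d[0]+sp*d[1],-sp*d[0]+cp*d[1]],4)
a=cv2.resize(i0[145:200,240:280],None,fx=10,fy=10,interpolation=cv2.INTER_CUBIC);b=cv2.resize(i1[145:200,240:280],None,fx=10,fy=10,interpolation=cv2.INTER_CUBIC)
cv2.imwrite("pics/cmp.png",np.hstack([a,b]))
for v in range(150,200,5): print(v,C(258,v))
E
python3 tip.py
```

```text
150 [ 0.0226 -0.1684]
155 [ 0.0067 -0.1689]
160 [-0.0092 -0.1694]
165 [-0.0251 -0.1699]
170 [-0.0409 -0.1704]
175 [-0.0567 -0.1709]
180 [-0.0725 -0.1713]
185 [-0.0882 -0.1718]
190 [-0.1039 -0.1723]
195 [-0.1195 -0.1728]
grasp chest [ 0.0117 -0.0018  0.2686] zax [ 0.001 -0.005 -1.   ] F [-1.6 -0.7  2.7] w 0.154 t 13.95
```

View pics/cmp.png

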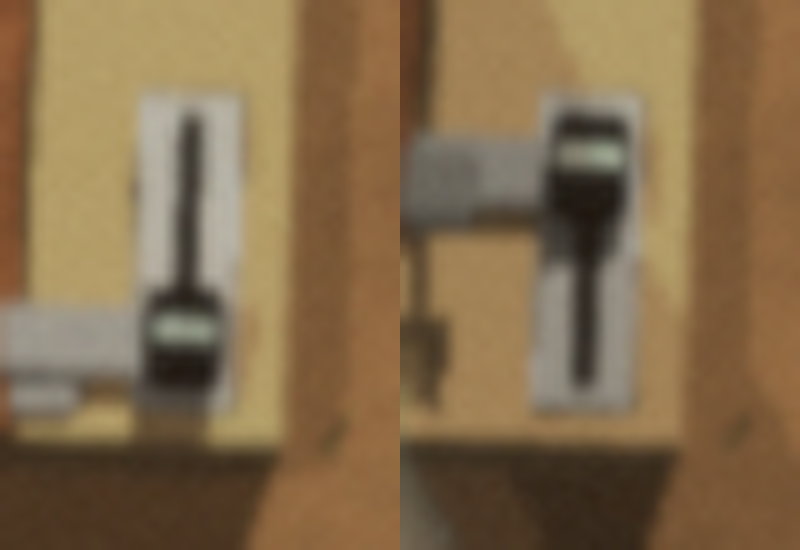

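Request:
servo_tool(motion=[[[0,0,0,0,0,0],[0,0,0,0,0,0],[0,0,0,0,0,0],[0,0,0,0,0,0],[0,0,0,0,0,0],[0,0,0,0,0,0],[0,0,0,0,0,0],[0,0,0,0,0,0]]])

```text
clock: 14.75
position: [0.6286, 0.124, 0.4237]
ee_rot: [1.0, -0.025, 0.0, 0.002]
ft_force: [-0.3, 0.1, 1.4]
grip_width: 0.154
```

```bash
python3 tip.py; python3 arc.py; python3 - <<'E'
from plan import *
print(np.round(status.get_obs()["joint_velocities"],4))
crop(cams.camera("side"),150,120,140,140,5.,"pics/s14.png");cv2.imwrite("pics/t14.png",cams.camera("top")["color"][:,:,::-1])
E
```

```text
grasp chest [ 0.0117 -0.0018  0.2687] zax [ 0.    -0.005 -1.   ] F [-0.3  0.1  1.4] w 0.154 t 14.75
theta 0.7175813028941416 r 0.16270861212491328 rot err [ 0.0556826  -0.00830796 -0.012846  ]
[-0.0017 -0.0003  0.0005 -0.0002 -0.0017  0.0005  0.0005]
```

View pics/s14.png

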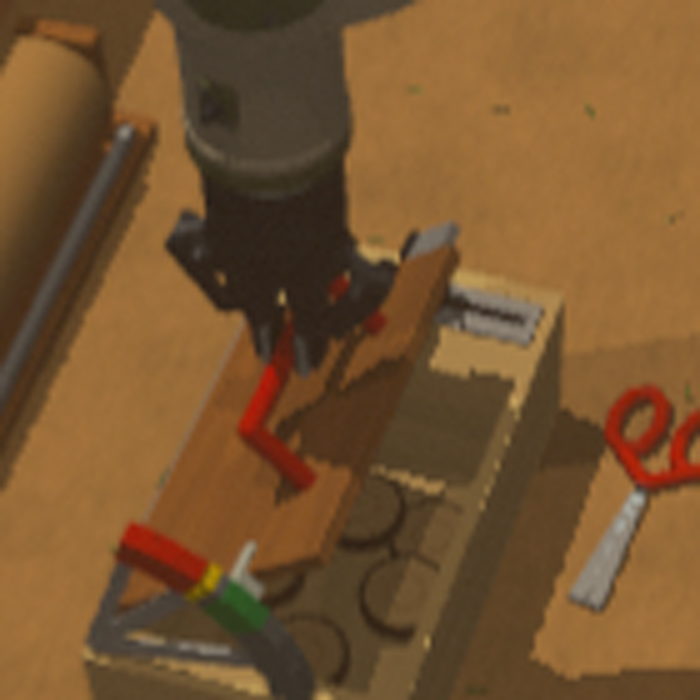

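View pics/t14.png

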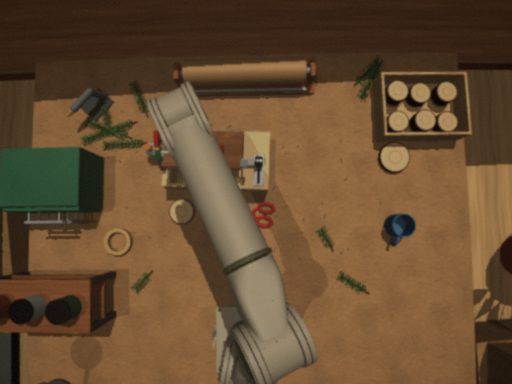

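The lid is standing still at about 0.72 rad in the closed gripper, with the pointer in the green. The lock grip is at the far end of its track and nothing on the table has moved. Handing in.

```bash
python3 -c "
from workcell import order
print(order.hand_in())"
```

```text
the job is handed in; nothing more can be done
None
```

I finished all the steps and handed the job in with the gripper still holding the lid in the green band. One check leaves a doubt about the lock's exact end position.

- **Lock:** I pushed the black grip away from the robot until it stopped hard. A second push, gripping it, at up to 48 N stopped at the same place. The camera and tool measurements show 55–56 mm of travel from where it started, not 60 mm. I took the hard stop to be the end stop, which would mean it started about 4–5 mm off fully locked. The slot's position in the pictures suggests it might be a few mm short of the end, while the lid tab's position suggests it is fully home, so this is not settled.
- **Raising the lid:** I gripped the red handle at 20 N and raised the lid to about 1.05 rad; the side picture showed the pointer in the red.
- **Holding the lid:** I brought it back to about 0.72 rad, from both the gripper position and the pointer in two camera views. The pointer is in the green, between the lower edge of the band and the yellow mark. The pose stayed the same over about 1 s, with joint speeds below 0.002 rad/s and the jaws closed on the bar.
- **Loose objects:** by eye, nothing has moved in the last top and side views. The arm partly covers some of the objects there.
- **Time:** the robot's clock showed about 15 s at hand-in, against the 51 s limit.

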